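# Load the sloping kit tray in layers

## Task

Pack the tester's accessory kit into the propped-up, sloping wooden tray so that all three parts lie fully home in their fitted beds: the metal tube in the deepest bed, the copper grounding clip across over it in its saddles, and the socket plate last, handle outwards, across the clip. Do not knock the blue pilot lamp or the small carton on the counter.

Things in the scene. Friction and masses are not known exactly. Their poses are not given: they have to be found in the camera images.
- tray: Fixed open wooden tray, 178 x 188 mm, tilted 27.5 deg on a base board, facing up and to the robot. Origin: centre of inner floor, 64 mm above the counter; rear rim 160. x up the slope (away from robot), y left, z square out of the floor. Heights are mm along z from the floor: front and rear walls 62 (inner faces x = +-81), side walls 66 (y = +-85.5). Three fitted beds, one above another.
- tube_bed (a point): Where the tube's centre lies when home: tray axis z, 17 mm above the floor; axes as the tray's. Bed on the floor, long way along the tray's y, 3.5 mm clear all round: ended by light wooden blocks at y = +-58.5 mm, sided by four cheeks at x = +-20.5 mm, 18 mm high, only at |y| 40 to 58; between them the middle is open for fingers.
- clip_bed (a point): Where the clip's centre lies when home: 44 mm above the floor; axes as the tray's. Long way along the tray's x, 3.5 mm clear all round: two wooden saddles 37 mm high inside the front and rear walls (|x| 65 to 81 mm), with cheeks at y = +-14.5 mm rising to 53. A clip lying here bars the tube's bed.
- plate_bed (a point): Where the centre of the plate's underside lies when home: 54 mm above the floor; axes as the tray's. Long way along the tray's y, 3.5 mm clear all round: ledges 54 mm high inside the side walls (|y| 58.5 to 85.5 mm), with cheeks at x = +-31.5 mm rising to 64. A plate lying here bars the two lower beds.
- tube: Metal-envelope tube lying on its side: dark steel cylinder 30 mm in diameter between two black square collars 34 x 34 x 18 mm at its ends, 110 mm long in all, about 0.22 kg. Origin at its centre, x along its length. Any of its four sides may be down and either end may go either way. Home: x along the tray's y.
- clip: Copper grounding clip, a flat straight double bar 154 mm long (x), 22 mm wide (y), 14 mm thick (z), lying flat, about 0.25 kg. Origin at its centre. Either end and either face will do. Home: x along the tray's x, resting on the two saddles.
- plate: Socket plate: aluminium, 162 mm long (x), 56 wide (y), 10 thick, with a black handle rib on top (60 mm long in x, 14 wide in y, from 10 to 34 mm above the underside) and two black sockets 36 mm wide, 5 high, 56 mm either side of the middle; 0.28 kg. Origin: underside centre, z to the handle. Either end will do. Home: x along the tray's y, handle outwards.
- carton: Small brown carton 100 x 46 x 60 mm high standing on the counter, a bystander. Origin: centre of its underside, x along its length.
- lamp: Blue glass pilot lamp on a round wooden foot (60 mm in diameter, 94 mm high in all) standing in front of the tray, a bystander. Origin: centre of its underside.

How it is judged (in metres and radians):
On the way, in this order (a step that is already met when the one before it is completed fails the run):
1. the tube lies home in the lowest bed (z of tube in the frame of tray between 0.012 and 0.022 m and angle between the x axis of tube and the y axis of tray, either way round below 0.14 rad and x of tube in the frame of tray between -0.008 and 0.008 m and y of tube in the frame of tray between -0.008 and 0.008 m), for 0.2 s.
2. the clip lies home in its saddles over the tube (all of step 1 and z of clip in the frame of tray between 0.039 and 0.049 m and angle between the x axis of clip and the x axis of tray, either way round below 0.14 rad and x of clip in the frame of tray between -0.008 and 0.008 m and y of clip in the frame of tray between -0.008 and 0.008 m), for 0.2 s.
3. the plate lies home over the clip (all of step 2 and z of plate in the frame of tray between 0.049 and 0.059 m and angle between the x axis of plate and the y axis of tray, either way round below 0.14 rad and angle between the z axis of plate and the z axis of tray, either way round below 0.08 rad and angle between plate's own z axis and vertical below 0.8 rad and x of plate in the frame of tray between -0.008 and 0.008 m and y of plate in the frame of tray between -0.008 and 0.008 m), for 0.2 s.
At the end, for the whole second after the job is handed in: Tube, clip and plate all lie at rest in their beds in the tray: each origin within 8 mm of the bed's centre along the tray's x and y and within 5 mm of its seated height, each long axis within 0.14 rad of the bed's, and the plate flat on its ledges (within 0.08 rad) with the handle outwards (all of step 3 and linear speed of each of tube, clip, plate below 0.02 m/s); the robot touches nothing.
It fails at once if the pilot lamp is pushed more than 25 mm or tipped (distance of lamp from where it was at the start of the episode above 0.025 m or angle between lamp's own z axis and vertical above 0.3 rad).
It fails at once if the carton is pushed more than 25 mm or tipped (distance of carton from where it was at the start of the episode above 0.025 m or angle between carton's own z axis and vertical above 0.3 rad).
It also fails if it takes over 70 s, if anything falls off the work surface, if the arm or the gripper's body presses on something with over 40 N, if the wrist force passes 120 N, or if a joint passes its speed limit or range.

## Robot

A 6-joint arm with a two-finger parallel gripper is mounted at the origin on the work surface. World frame = base frame: x ahead of the robot, y to its left, z up, the work surface at z = 0. Lengths are in mm, angles in degrees, forces in N, time in s.
With the tool pointing down it reaches from about 300 to 850 mm from the base axis. Payload 4.2 kg.
Tool frame: the origin (TCP) lies midway between the tips of the shut fingers; the grasp point (between the pads) lies 19 mm behind it; z points along the fingers, y is the line along which they close (so a half turn about z gives the same grasp; the last joint's range is limited). The gripper opens to 91 mm and grips with 3 to 60 N. Pads are 32 mm wide; open, the fingers measure 118 mm over their backs; the gripper's body (76 mm by 178 mm) begins 60 mm behind the grasp point.
Start: joints at [-74.427, 18.312, 89.639, -0, 72.044, -1.146], TCP at [165.418, -550.712, 179.276] pointing down, gripper open.
Joint ranges: [-177.97, 177.97], [-48.28, 115.42], [12.27, 149.76], [-77.06, 257.06], [2.81, 150.46], [-146.56, 146.56]. Speed limits (degrees/s): [147.25, 147.25, 180, 180, 180, 180].

## Interface

Orientations are given as a 3x3 rotation matrix whose columns are the frame's x, y, z axes.
In Python, from station import bot, read_camera gives the robot as it stands (bot), with the cameras as plain functions.
- The arm moves only by the shell command python3 steer.py 'ROWS' [OPENING]. ROWS is rows parted by semicolons, their numbers by spaces, 1 to 8 of them, each of 6 numbers: dx, dy, dz in mm, then a rotation vector rx, ry, rz in degrees; each row is the pose to reach, as a shift and turn from the pose commanded when the command began, along the tool's axes at that moment; what a row does not reach only later rows make up. A row lasts 1/10 s, in which the tool goes at most 50 mm and 8.59 degrees, less where a joint would pass 70% of its speed; a pose out of reach is approached as far as the arm can. OPENING is the finger opening in mm, set as the command begins (- or left out keeps the last). The fingers move at their own pace and stop on an object; the grip force is fixed at half the most. Time passes only in rows, so rows that do not move let the fingers close. It prints the time, the measured TCP pose, the force, the opening and the grip force at its end.
- bot.state(): the state, without advancing time (a new reading comes with each control period).
- read_camera(name): name is "scene" or "top"; returns a dict with "pixels" (480x640x3 uint8, blue, green, red), "camera_matrix" (3x3 intrinsics, pixels), "cam_to_world" (4x4, takes a point from camera to world coordinates). Camera axes: x right, y down, z forward; pixel columns grow to the right and rows downward; lengths in mm; the calibration is good to about 2 mm. A picture is of the moment at which its call begins. There is no depth.
- bot.job_done(): hands the job in; it is judged then, once.
The state is a dict: "time_s": time; "joints": joint angles; "qd": joint speeds; "joint_efforts": joint torques, N m; "ee_pos": TCP position; "orientation": TCP orientation; "contact_force": force on the tool from outside, world axes, zero at the start; "wrist_torque": the same for the moment, N m; "width": finger opening in mm; "finger_force": force on a finger pad.
Only numpy, scipy, OpenCV 4.12 (cv2) and the standard library are available. Lean on these libraries where they do the work, as an engineer would, in place of code of your own. Each camera call takes 0.05 s, during which the arm holds its last target. There are 200 camera calls.

## Working session

There is one attempt and no reset: what is moved stays moved. The work goes in short steps, Python scripts to look and compute and a shell command to move; the robot and the scene stay as the last step left them, time stands still between calls to the robot, and variables do not carry over. Pictures are saved under pics/ and viewed, at most 10 in all, crops included, and the job is handed in when it is done.

```bash
ls; mkdir -p pics; python3 - <<'E'
from station import bot, read_camera
import cv2,json
for n in("scene","top"):
    r=read_camera(n); cv2.imwrite(f"pics/{n}0.png",r["pixels"]); print(r["camera_matrix"],r["cam_to_world"])
print(bot.state())
E
```

```text
pics
station.py
steer.py
[[450.4845282    0.         314.69575475]
 [  0.         450.4845282  238.58944114]
 [  0.           0.           1.        ]] [[-7.23622382e-01  4.01048382e-01 -5.61721322e-01  1.00864316e+03]
 [ 6.90066986e-01  4.36133588e-01 -5.77576876e-01  5.19326958e+02]
 [ 1.33492637e-02 -8.05572895e-01 -5.92346274e-01  6.22129869e+02]
 [ 0.00000000e+00  0.00000000e+00  0.00000000e+00  1.00000000e+00]]
[[492.3310263    0.         322.28668731]
 [  0.         492.3310263  238.39991075]
 [  0.           0.           1.        ]] [[ 1.17834400e-02 -9.77180185e-01  2.12084977e-01  2.83673075e+02]
 [-9.99929422e-01 -1.18371186e-02  1.01662396e-03 -6.10619804e-01]
 [ 1.51705023e-03 -2.12081988e-01 -9.77250699e-01  1.13873234e+03]
 [ 0.00000000e+00  0.00000000e+00  0.00000000e+00  1.00000000e+00]]
{'time_s': 0.1, 'joints': array([-7.44271283e+01,  1.83490200e+01,  8.96992611e+01, -2.30040051e-03,
        7.20438538e+01, -1.14633426e+00]), 'qd': array([-0.02184832, -0.0041254 , -0.20650729,  0.06283958, -0.01502731,
        0.08376617]), 'joint_efforts': array([-1.70027929e-04, -4.13332200e+01, -2.32509667e+01,  7.28845038e-02,
        4.21768532e-02, -4.47350931e-05]), 'ee_pos': array([ 165.26448071, -550.21108077,  178.49500308]), 'orientation': array([[ 9.57722545e-01,  2.87693079e-01, -4.68496779e-04],
       [ 2.87693461e-01, -9.57721309e-01,  1.53877076e-03],
       [-5.99565033e-06, -1.60849891e-03, -9.99998706e-01]]), 'contact_force': array([ 0.18837115, -0.89707874, -0.21966791]), 'wrist_torque': array([-0.03133648,  0.00649782, -0.01660108]), 'finger_force': 0.0, 'width': 91.72982339091097}
```

View pics/scene0.png

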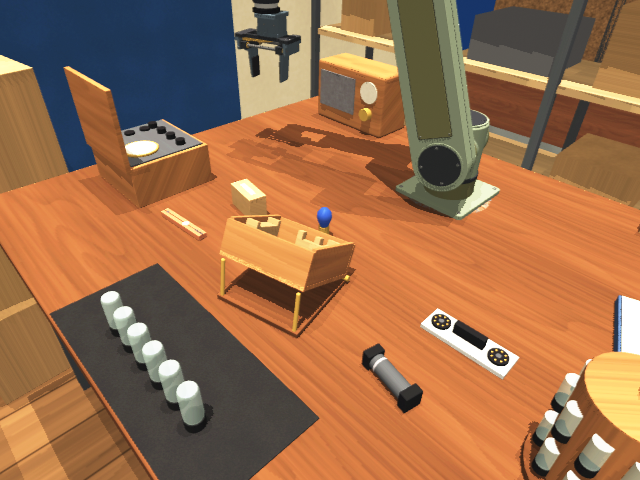

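View pics/top0.png

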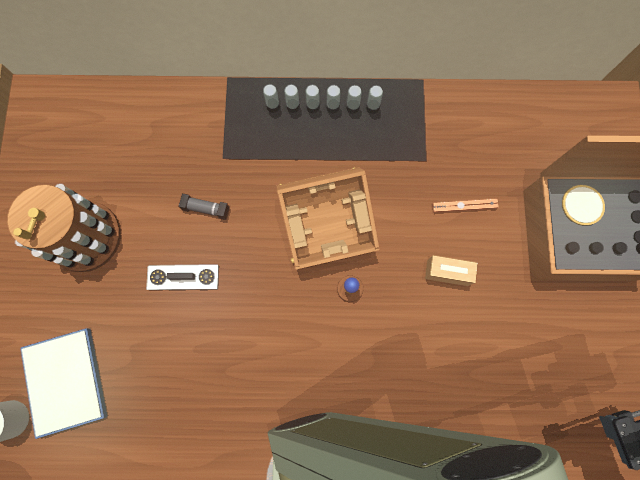

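Top view: tube near (204,206), plate (182,277), clip (465,205), tray around (328,220), lamp (350,285), carton (453,270). Next I'll zoom in on the tray and segment the parts.

```bash
python3 - <<'E'
import cv2,numpy as np
t=cv2.imread("pics/top0.png"); s=cv2.imread("pics/scene0.png")
a=cv2.resize(t[160:280,265:390],None,fx=5,fy=5,interpolation=cv2.INTER_CUBIC); cv2.imwrite("pics/tray_top.png",a)
b=cv2.resize(t[185:300,140:235],None,fx=4,fy=4,interpolation=cv2.INTER_CUBIC)
c=cv2.resize(t[185:300,425:510],None,fx=4,fy=4,interpolation=cv2.INTER_CUBIC)
cv2.imwrite("pics/parts.png",np.hstack([b,c]))
E
```

```text
(no output)
```

View pics/tray_top.png

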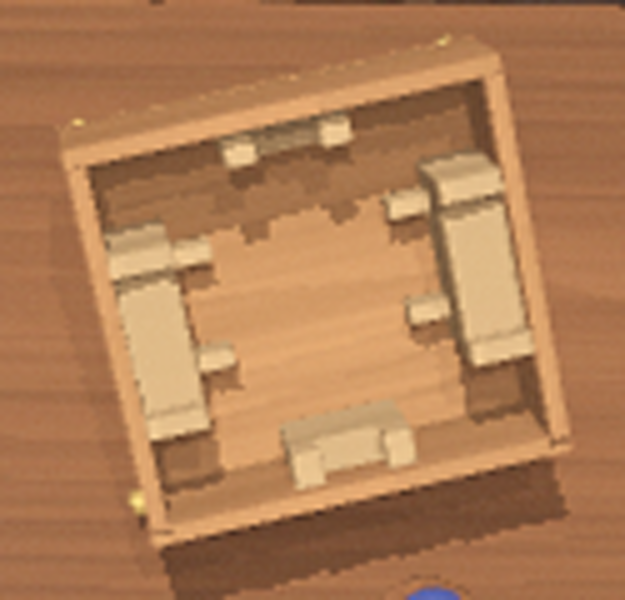

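View pics/parts.png

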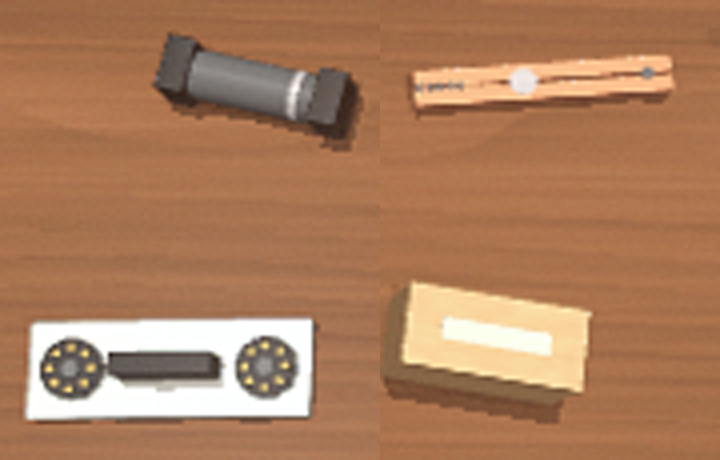

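Tray crop: rim corners at about (62,158), (500,62), (568,450), (155,545) in the 5x crop. The parts are clearly separable by colour, so I'll fit the poses numerically.

```bash
cat > h.py <<'E'
import cv2,numpy as np
from scipy.optimize import least_squares,minimize
from scipy.spatial.transform import Rotation as R
K={'scene':np.array([[450.4845,0,314.6958],[0,450.4845,238.5894],[0,0,1]]),'top':np.array([[492.3310,0,322.2867],[0,492.3310,238.3999],[0,0,1]])}
T={'scene':np.array([[-7.23622382e-01,4.01048382e-01,-5.61721322e-01,1008.64316],[6.90066986e-01,4.36133588e-01,-5.77576876e-01,519.326958],[1.33492637e-02,-8.05572895e-01,-5.92346274e-01,622.129869],[0,0,0,1]]),
'top':np.array([[1.17834400e-02,-9.77180185e-01,2.12084977e-01,283.673075],[-9.99929422e-01,-1.18371186e-02,1.01662396e-03,-.610619804],[1.51705023e-03,-2.12081988e-01,-9.77250699e-01,1138.73234],[0,0,0,1]])}
def proj(P,c):
    P=np.atleast_2d(P); Q=(P-T[c][:3,3])@T[c][:3,:3]; q=Q@K[c].T; return q[:,:2]/q[:,2:]
def ray(px,z,c):
    d=T[c][:3,:3]@np.linalg.solve(K[c],[px[0],px[1],1]); o=T[c][:3,3]; return o+d*(z-o[2])/d[2]
def trayR(yaw): return (R.from_euler('z',yaw,degrees=True)*R.from_euler('y',-27.5,degrees=True)).as_matrix()
def box(x,y,yaw,d,z0=0):
    P=np.array([[i,j,k] for i in(-.5,.5) for j in(-.5,.5) for k in(0,1)])*d
    return R.from_euler('z',yaw,degrees=True).apply(P)+[x,y,z0]
def fit(masks,d,p0,z0=0):
    S=4
    def cost(p):
        t=0
        for c,m in masks.items():
            q=proj(box(*p,d,z0),c); o=np.floor(q.min(0))-12; e=np.ceil(q.max(0))+12
            o=o.astype(int);e=e.astype(int); w,h=(e-o)
            sub=cv2.resize(m[o[1]:e[1],o[0]:e[0]],None,fx=S,fy=S,interpolation=cv2.INTER_LINEAR)>127
            r=np.zeros(sub.shape,np.uint8)
            cv2.fillConvexPoly(r,cv2.convexHull(np.round(((q-o+.5)*S-.5)*16).astype(np.int32)),1,shift=4)
            r=r>0; t+=1-(r&sub).sum()/max(1,(r|sub).sum())
        return t
    b=minimize(cost,p0,method='Nelder-Mead',options=dict(initial_simplex=np.array(p0)+np.array([[0,0,0],[8,0,0],[0,8,0],[0,0,8]]),xatol=.05,fatol=1e-5))
    return b.x.round(1),round(b.fun,3)
E
cat > m.py <<'E'
from h import *
im={c:cv2.imread(f"pics/{c}0.png") for c in('top','scene')}
crop=np.array([[62,158],[500,62],[568,450],[155,545]])
px=(crop+.5)/5-.5+[265,160]
L=np.array([[89,94,64],[89,-94,64],[-89,-94,64],[-89,94,64.]])
f=lambda p:(proj(L@trayR(p[2]).T+[p[0],p[1],64],'top')-px).ravel()
r=least_squares(f,[560,0,10]); print('tray',r.x.round(1),f(r.x).round(1)); tr=r.x
hs={c:cv2.cvtColor(i,cv2.COLOR_BGR2HSV) for c,i in im.items()}
def win(m,x0,y0,x1,y1):
    o=np.zeros_like(m);o[y0:y1,x0:x1]=m[y0:y1,x0:x1];return o
gray={c:((h[...,1]<90)*255).astype(np.uint8) for c,h in hs.items()}
cl={c:((h[...,2]>195)*255).astype(np.uint8) for c,h in hs.items()}
W={'tube':((165,180,240,230),(350,335,430,415),(110,34,34)),'plate':((140,255,230,300),(412,300,525,382),(162,56,10)),'clip':((425,190,510,220),(155,200,212,245),(154,22,14)),'carton':((420,250,490,292),(0,0,0,0),(100,46,60))}
for n,(a,b,d) in W.items():
    src=gray if n in('tube','plate') else cl
    ms={'top':win(src['top'],*a),'scene':win(src['scene'],*b)}
    if n=='plate': ms={c:cv2.morphologyEx(m,cv2.MORPH_CLOSE,np.ones((5,5))) for c,m in ms.items()}
    g=ray(((a[0]+a[2])/2,(a[1]+a[3])/2),d[2]/2,'top'); p0=[g[0],g[1],{'tube':78,'plate':90,'clip':90,'carton':80}[n]]
    if n=='carton':
        h=hs['top']; 
        print(n,[ray((425+(u+.5)/4-.5-380/4,185+(v+.5)/4-.5),60,'top').round() for u,v in((412,282),(590,312),(580,392),(400,360))]); continue
    for cs in(('top',),('scene',),('top','scene')): print(n,cs,fit({c:ms[c] for c in cs},d,p0))
print('lamp',ray((351.5,285),80,'top').round())
# overlay
X=trayR(tr[2]);o=[tr[0],tr[1],64]
def ln(P,c,col): cv2.polylines(im[c],[np.round(proj(np.array(P)@X.T+o,c)*8).astype(np.int32)],True,col,1,cv2.LINE_AA,3)
for c in im:
    ln([[81,85.5,64],[81,-85.5,64],[-81,-85.5,64],[-81,85.5,64]],c,(0,255,0))
    ln([[89,94,64],[89,-94,64],[-89,-94,64],[-89,94,64]],c,(0,255,0))
    for s in(1,-1):
        ln([[31.5,s*58.5,54],[31.5,s*85.5,54],[-31.5,s*85.5,54],[-31.5,s*58.5,54]],c,(255,0,0))
        ln([[s*65,14.5,37],[s*81,14.5,37],[s*81,-14.5,37],[s*65,-14.5,37]],c,(0,0,255))
a=cv2.resize(im['top'][165:275,270:385],None,fx=3.4,fy=4,interpolation=cv2.INTER_CUBIC)
b=cv2.resize(im['scene'][205:315,215:360],None,fx=2.7,fy=4,interpolation=cv2.INTER_CUBIC)
cv2.imwrite("pics/ov.png",np.hstack([a,b]))
E
python3 m.py
```

```text
tray [571.   -6.9  13.8] [-0.3 -0.9 -0.  -1.1  0.8  0.8 -0.4  1.1]
tube ('top',) (array([605. , 286.9,  74. ]), np.float64(0.314))
tube ('scene',) (array([601.9, 280.4,  75.6]), np.float64(0.276))
tube ('top', 'scene') (array([602.2, 280.7,  75.2]), np.float64(0.586))
plate ('top',) (array([434.4, 323.8,  90.7]), np.float64(0.032))
plate ('scene',) (array([435.2, 323.4,  91.1]), np.float64(0.021))
plate ('top', 'scene') (array([435.1, 322.9,  91.3]), np.float64(0.06))
clip ('top',) (array([ 616.3, -339.8,   95.5]), np.float64(0.266))
clip ('scene',) (array([ 583.2, -385.8,  136.3]), np.float64(0.658))
clip ('top', 'scene') (array([ 615.6, -341. ,   95.7]), np.float64(1.079))
carton [array([ 483., -246.,   60.]), array([ 467., -344.,   60.]), array([ 422., -336.,   60.]), array([ 439., -237.,   60.])]
lamp [411. -64.  80.]
```

View pics/ov.png

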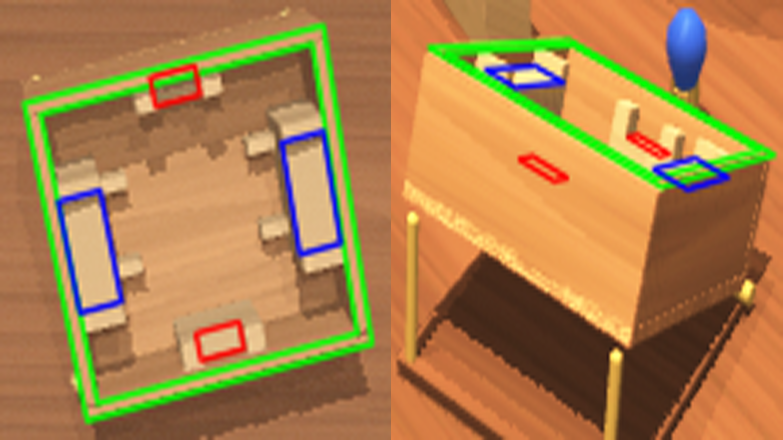

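Overlay agrees with the tray rim, ledges and saddles within about 1 px (tray ≈ [571, −7], yaw 13.8°), and the plate fits well in both cameras. The tube and clip masks are poor, so I'll redo those with grabCut.

```bash
cat > m2.py <<'E'
from h import *
im={c:cv2.imread(f"pics/{c}0.png") for c in('top','scene')}
W={'tube':((172,186,236,224),(354,336,430,416),(110,34,34),(604,283,75)),'clip':((428,194,504,217),(156,203,211,243),(154,22,14),(616,-340,95))}
out=[]
for n,(a,b,d,p0) in W.items():
    ms={}
    for c,w in(('top',a),('scene',b)):
        g=np.full(im[c].shape[:2],cv2.GC_BGD,np.uint8); x0,y0,x1,y1=w; g[y0:y1,x0:x1]=cv2.GC_PR_BGD
        if n=='tube':
            B=im[c].astype(int); s=B.max(2)-B.min(2); m=((s<38)&(g==cv2.GC_PR_BGD)).astype(np.uint8)*255
        else:
            g[:]=cv2.GC_BGD
            pad=8; g[y0-pad:y1+pad,x0-pad:x1+pad]=cv2.GC_BGD
            hull=cv2.convexHull(np.round(proj(box(*p0,d),c)).astype(np.int32)); t=np.zeros_like(g); cv2.fillConvexPoly(t,hull,1)
            g[cv2.dilate(t,np.ones((9,9)))>0]=cv2.GC_PR_BGD; g[t>0]=cv2.GC_PR_FGD
            sub=np.ascontiguousarray(im[c][y0-20:y1+20,x0-20:x1+20]); gs=np.ascontiguousarray(g[y0-20:y1+20,x0-20:x1+20])
            cv2.grabCut(sub,gs,None,np.zeros((1,65)),np.zeros((1,65)),5,cv2.GC_INIT_WITH_MASK)
            m=np.zeros_like(g); m[y0-20:y1+20,x0-20:x1+20]=((gs==1)|(gs==3))*255
        ms[c]=cv2.morphologyEx(m,cv2.MORPH_CLOSE,np.ones((3,3)))
    for cs in(('top',),('scene',),('top','scene')):
        p,e=fit({c:ms[c] for c in cs},d,p0); print(n,cs,p,e)
    for c,w in(('top',a),('scene',b)):
        v=im[c].copy(); cv2.polylines(v,[np.round(cv2.convexHull(proj(box(*p,d),c).astype(np.float32))*8).astype(np.int32)],True,(0,255,0),1,cv2.LINE_AA,3)
        k=np.vstack([v[w[1]-6:w[3]+6,w[0]-6:w[2]+6],cv2.merge([ms[c]]*3)[w[1]-6:w[3]+6,w[0]-6:w[2]+6]])
        out.append(cv2.resize(k,(200,int(k.shape[0]*200/k.shape[1])),interpolation=cv2.INTER_CUBIC))
H=max(o.shape[0] for o in out); cv2.imwrite("pics/ov2.png",np.hstack([cv2.copyMakeBorder(o,0,H-o.shape[0],0,0,0) for o in out]))
E
python3 m2.py
```

```text
tube ('top',) [601.  281.2  77.1] 0.207
tube ('scene',) [601.9 281.   75.3] 0.258
tube ('top', 'scene') [601.3 281.1  76.6] 0.468
clip ('top',) [ 616.2 -338.8   95.2] 0.197
clip ('scene',) [ 616.5 -338.8   94.3] 0.055
clip ('top', 'scene') [ 616.6 -338.9   94.4] 0.255
```

View pics/ov2.png

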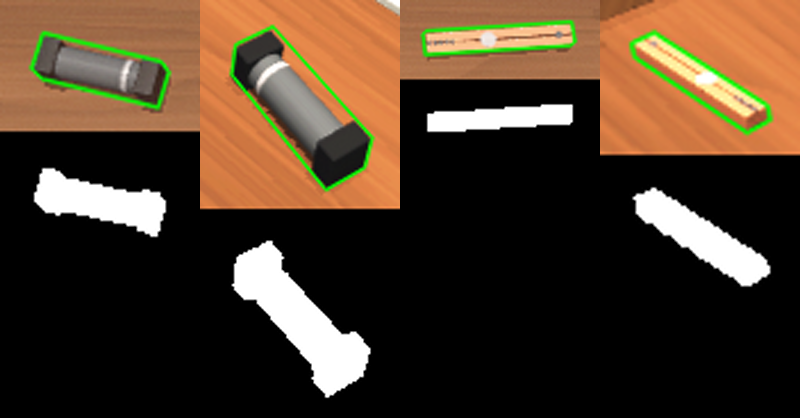

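Fits are good in both cameras: tube (601,281, yaw 76.6°), clip (616.5,−339, 94.5°), plate (435,323, 91°). Next is a helper that works out the deltas.

```bash
cat > go.py <<'E'
# w x y z heading | t x y z {x|y}: prints the delta in tool axes from the measured pose
import sys
from h import *
from station import bot, read_camera
s=bot.state(); Rc=s['orientation']; pc=s['ee_pos']
a=sys.argv; x,y,z=map(float,a[2:5])
if a[1]=='w':
    Rt=R.from_euler('z',float(a[5]),degrees=True).as_matrix()@np.diag([1.,-1,-1]); p=np.array([x,y,z])
else:
    X=trayR(13.8); p=np.array([571,-7,64])+X@[x,y,z]
    Rt=np.c_[X[:,1],X[:,0],-X[:,2]] if a[5]=='y' else np.c_[X[:,0],-X[:,1],-X[:,2]]
d=Rc.T@(p-pc); w=R.from_matrix(Rc.T@Rt).as_rotvec(degrees=True)
print('delta',d.round(1),w.round(1),'rows',np.ceil(max(np.linalg.norm(d)/50,np.linalg.norm(w)/8.59)),'t',round(s['time_s'],2),'width',round(s['width'],1),'joints',s['joints'].round(0))
E
python3 go.py w 601 281 230 76.6
```

```text
delta [ 656.4 -670.8  -50.4] [ -0.1  -0.  -59.9] rows 19.0 t 0.1 width 91.7 joints [-74.  18.  90.  -0.  72.  -1.]
```

```bash
python3 steer.py '0 0 -50 0 0 -5; 40 -40 -50 0 0 -10; 75 -75 -50 0 0 -15; 110 -110 -50 0 0 -20; 145 -145 -50 0 0 -25; 180 -180 -50 0 0 -30; 215 -215 -50 0 0 -35; 250 -250 -50 0 0 -40' 91; python3 go.py w 601 281 230 76.6
```

```text
time_s: 0.9
ee_pos: [331.5, -240.5, 229.1]
orientation: [[0.546, 0.838, 0.0], [0.838, -0.546, 0.0], [0.0, 0.0, -1.0]]
contact_force: [1.0, 0.7, 0.2]
width: 91.1
finger_force: 0.0
delta [584.  -59.2  -0.9] [  0.   -0.  -19.7] rows 12.0 t 0.9 width 91.1 joints [-38.   1. 104.   0.  75.  -4.]
```

```bash
python3 steer.py '50 -5 0 0 0 -3; 100 -10 0 0 0 -6; 150 -15 0 0 0 -9; 200 -20 0 0 0 -12; 250 -25 0 0 0 -15; 300 -30 0 0 0 -18; 350 -35 0 0 0 -19; 400 -40 0 0 0 -19' && python3 go.py w 601 281 80 76.6
```

```text
time_s: 1.7
ee_pos: [516.7, 114.1, 228.9]
orientation: [[0.246, 0.969, -0.0], [0.969, -0.246, -0.001], [-0.001, -0.0, -1.0]]
contact_force: [1.4, -0.7, -0.7]
width: 91.2
finger_force: 0.0
delta [182.6  40.7 148.8] [-0.   0.  -0.8] rows 5.0 t 1.7 width 91.2 joints [11. 13. 90. -0. 77. 25.]
```

```bash
python3 steer.py '45 10 0 0 0 -1; 90 20 0 0 0 -1; 130 30 20 0 0 -1; 170 38 50 0 0 -1; 182 41 95 0 0 -1; 182 41 130 0 0 -1; 182 41 149 0 0 -1; 182 41 149 0 0 -1' && python3 go.py w 601 281 5 76.6
```

```text
time_s: 2.5
ee_pos: [598.3, 277.3, 75.8]
orientation: [[0.229, 0.973, -0.008], [0.973, -0.229, -0.004], [-0.005, -0.007, -1.0]]
contact_force: [0.1, -0.2, -0.1]
width: 91.1
finger_force: 0.0
delta [ 4.6  2.3 70.8] [-0.4  0.3  0.1] rows 2.0 t 2.5 width 91.1 joints [24. 30. 86. -0. 65. 37.]
```

```bash
python3 steer.py '4 2 20 0 0 0; 4 2 40 0 0 0; 4 2 55 0 0 0; 4 2 64 0 0 0; 4 2 64 0 0 0; 4 2 64 0 0 0' && python3 go.py w 601 281 5 76.6
```

```text
time_s: 3.1
ee_pos: [604.7, 282.0, 17.4]
orientation: [[0.23, 0.973, 0.002], [0.973, -0.23, 0.001], [0.001, 0.002, -1.0]]
contact_force: [1.2, -0.0, 0.5]
width: 91.5
finger_force: 0.0
delta [-1.9 -3.4 12.4] [ 0.1 -0.1  0.1] rows 1.0 t 3.1 width 91.5 joints [24. 34. 89. -0. 57. 37.]
```

Measurements lag while the arm is moving, so I'll lower with extra settling time, then close.

```bash
python3 steer.py '-2 -3 6 0 0 0; -2 -3 12 0 0 0; -2 -3 12 0 0 0; -2 -3 12 0 0 0; -2 -3 12 0 0 0' && python3 steer.py '0 0 0 0 0 0; 0 0 0 0 0 0; 0 0 0 0 0 0; 0 0 0 0 0 0; 0 0 0 0 0 0; 0 0 0 0 0 0; 0 0 0 0 0 0; 0 0 0 0 0 0' 20 && python3 go.py w 601 281 170 76.6
```

```text
time_s: 3.6
ee_pos: [600.7, 280.6, 4.4]
orientation: [[0.23, 0.973, 0.0], [0.973, -0.23, 0.0], [0.0, 0.0, -1.0]]
contact_force: [-0.0, 0.6, -0.4]
width: 90.9
finger_force: 0.0
time_s: 4.4
ee_pos: [600.5, 280.5, 4.2]
orientation: [[0.23, 0.973, 0.0], [0.973, -0.23, -0.0], [-0.0, 0.0, -1.0]]
contact_force: [-0.5, -0.7, -0.4]
width: 29.6
finger_force: 0.0
delta [   0.6    0.4 -165.8] [0.  0.  0.1] rows 4.0 t 4.4 width 29.6 joints [24. 34. 90. -0. 56. 37.]
```

```bash
python3 steer.py '0 0 0 0 0 0; 0 0 0 0 0 0; 0 0 0 0 0 0' 20; python3 steer.py '0 0 -20 0 0 0; 0 0 -60 0 0 0; 0 0 -110 0 0 0; 0 0 -160 0 0 0; 0 0 -210 0 0 0;  0 0 -226 0 0 0; 0 0 -226 0 0 0' && python3 go.py t 0 0 160 y
```

```text
time_s: 4.7
ee_pos: [600.5, 280.5, 4.2]
orientation: [[0.23, 0.973, 0.0], [0.973, -0.23, -0.0], [-0.0, 0.0, -1.0]]
contact_force: [-0.2, -0.3, 0.1]
width: 20.1
finger_force: 0.0
time_s: 5.4
ee_pos: [602.0, 281.2, 234.3]
orientation: [[0.23, 0.973, 0.007], [0.973, -0.23, 0.003], [0.005, 0.006, -1.0]]
contact_force: [0.8, 0.4, -0.3]
width: 19.8
finger_force: 0.0
delta [-321.4  -29.9   26.7] [-26.6   6.3 -26.6] rows 7.0 t 5.4 width 19.8 joints [24. 25. 71. -0. 83. 37.]
```

The fingers closed to 20 mm with no force, so the grasp missed. I'll take a look.

```bash
python3 - <<'E'
from h import *
from station import bot, read_camera
a=read_camera("top")["pixels"]; b=read_camera("scene")["pixels"]
cv2.imwrite("pics/top1.png",a); cv2.imwrite("pics/scene1.png",b)
cv2.imwrite("pics/v1.png",np.hstack([cv2.resize(a[150:300,120:270],(400,400)),cv2.resize(b[270:430,320:480],(400,400))]))
print(proj([[601,281,34],[601,281,0]],'top'),proj([601,281,17],'scene'))
E
```

```text
[[202.32366023 204.44223353]
 [205.67889156 208.40558138]] [[390.76649599 375.30355076]]
```

View pics/v1.png

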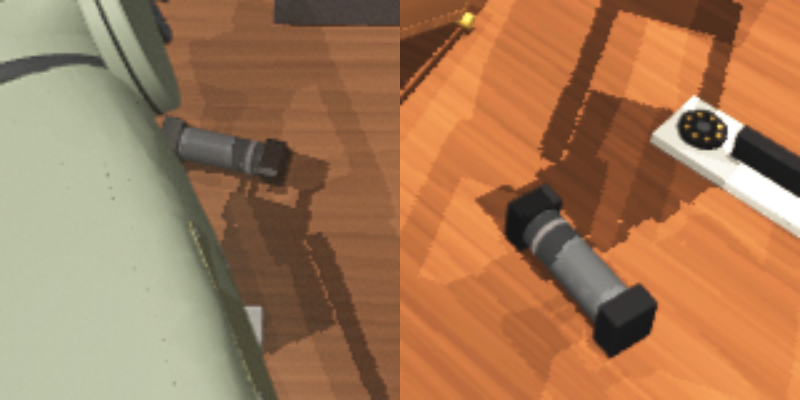

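The tube hasn't moved: its centre is still near scene (392,378). I'll check the real gripper against the reported TCP.

```bash
python3 - <<'E'
from h import *
from station import bot, read_camera
s=bot.state(); p=s['ee_pos'];Z=s['orientation']
b=cv2.imread("pics/scene1.png")
for k,c in((0,(0,255,0)),(19,(255,0,0)),(79,(0,0,255))):
    q=proj(p-Z[:,2]*k,'scene')[0]; cv2.circle(b,(int(q[0]),int(q[1])),3,c,-1); print(k,q.round())
cv2.imwrite("pics/v2.png",b)
E
```

```text
0 [409. 275.]
19 [411. 264.]
79 [418. 226.]
```

View pics/v2.png

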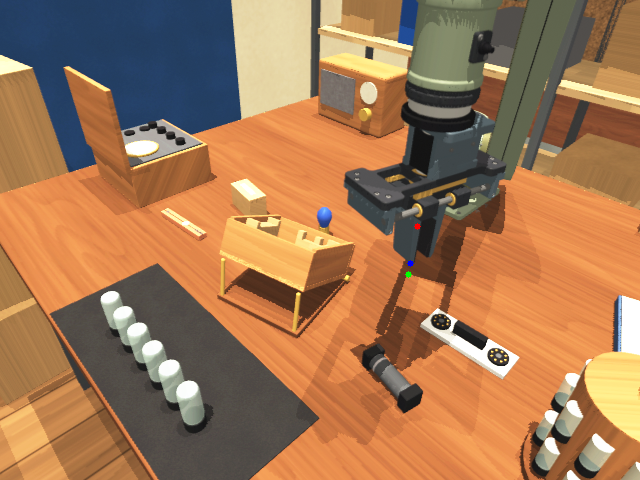

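The fingertips appear near (410–428, 260), while the reported TCP projects to (409,275). I'll check that offset numerically, using the start picture as well.

```bash
python3 - <<'E'
from h import *
from station import bot, read_camera
im0=cv2.imread("pics/scene0.png"); im1=cv2.imread("pics/scene1.png")
d=np.abs(im0.astype(int)-im1).max(2)>30
dark=im0.max(2)<75
m=(dark&d).astype(np.uint8); m[:, :225]=0; m[:,310:]=0; m[100:]=0
# start: fingers lowest dark pixel in each column
for x in range(244,296,3):
    v=np.where(m[:,x])[0]; print((x,v.max() if len(v) else -1),end=' ')
print()
Rm=np.array([[.9577,.2877,0],[.2877,-.9577,0],[0,0,-1.]]);p=np.array([165.26,-550.2,178.5])
def tips(p,Rm,w):
    for s in(1,-1):
        P=[p+Rm@[a,s*(w/2+b),0] for a in(-16,16) for b in(0,13.5)]; print(s,proj(P,'scene').round().tolist(),flush=True)
tips(p,Rm,91.5)
m=((im1.max(2)<95)&d).astype(np.uint8)
for x in range(392,446,3):
    v=np.where(m[180:275,x])[0]; print((x,v.max()+180 if len(v) else -1),end=' ')
print(); s=bot.state(); print(s['time_s'],s['ee_pos'],s['qd'].round(2)); tips(s['ee_pos'],s['orientation'],20)
# tube now
B=im1.astype(int); mm=(((B.max(2)-B.min(2))<38)*255).astype(np.uint8); o=np.zeros_like(mm); o[336:416,354:430]=mm[336:416,354:430]
print(fit({'scene':o},(110,34,34),(602,281,75)))
E
```

```text
(244, np.int64(48)) (247, np.int64(49)) (250, np.int64(62)) (253, np.int64(76)) (256, np.int64(75)) (259, np.int64(73)) (262, np.int64(48)) (265, np.int64(39)) (268, np.int64(40)) (271, np.int64(49)) (274, np.int64(50)) (277, np.int64(53)) (280, np.int64(81)) (283, np.int64(80)) (286, np.int64(79)) (289, np.int64(54)) (292, np.int64(53)) (295, np.int64(52)) 
1 [[261.0, 86.0], [257.0, 85.0], [255.0, 89.0], [251.0, 88.0]]
-1 [[286.0, 91.0], [290.0, 92.0], [280.0, 94.0], [284.0, 95.0]]
(392, np.int64(229)) (395, np.int64(250)) (398, np.int64(252)) (401, np.int64(255)) (404, np.int64(257)) (407, np.int64(261)) (410, np.int64(263)) (413, np.int64(263)) (416, np.int64(253)) (419, np.int64(251)) (422, np.int64(254)) (425, np.int64(256)) (428, np.int64(256)) (431, np.int64(255)) (434, np.int64(252)) (437, np.int64(253)) (440, np.int64(274)) (443, np.int64(274)) 
5.5 [599.88936026 280.25156432 229.06483931] [-0.06  1.35  2.12  0.05  0.07 -0.09]
1 [[395.0, 271.0], [387.0, 274.0], [411.0, 284.0], [403.0, 288.0]]
-1 [[407.0, 266.0], [415.0, 263.0], [423.0, 279.0], [430.0, 276.0]]
(array([602.9, 281. ,  77.1]), np.float64(0.247))
```

Both views put the real fingertips about 40 mm above the reported TCP, which explains closing on air. To tell a tool-axis offset from a world-z offset, I'll look with the tool tilted.

```bash
python3 steer.py '0 0 0 -8 0 0; 0 0 0 -16 0 0; 0 0 0 -24 0 0; 0 0 0 -32 0 0; 0 0 0 -40 0 0; 0 0 0 -40 0 0; 0 0 0 -40 0 0; 0 0 0 -40 0 0' 60 && python3 - <<'E'
from h import *
from station import bot, read_camera
a=read_camera("scene")["pixels"]; t=read_camera("top")["pixels"]; s=bot.state(); print(s['width'],s['ee_pos'],s['joints'])
p,Rm,w=s['ee_pos'],s['orientation'],s['width']
for b,n,c in((a,'a','scene'),(t,'b','top')):
  for k,col in((0,(0,255,0)),(40,(0,0,255))):
    for sg in(1,-1):
        P=[p+Rm@[e,sg*(w/2+f),-k] for e,f in((-16,0),(16,0),(16,13.5),(-16,13.5))]
        cv2.polylines(b,[np.round(proj(P,c)*8).astype(np.int32)],True,col,1,cv2.LINE_AA,3)
  q=proj(p+[0,0,40],c)[0]; cv2.circle(b,(int(q[0]),int(q[1])),2,(255,0,255),-1)
q=proj(p,'scene')[0].astype(int); u=proj(p,'top')[0].astype(int); print(q,u)
cr=lambda i,q:cv2.resize(i[max(0,q[1]-65):q[1]+35,max(0,q[0]-50):q[0]+50],(400,400),interpolation=cv2.INTER_CUBIC)
cv2.imwrite("pics/v3.png",np.hstack([cr(a,q),cr(t,u)]))
E
```

```text
time_s: 6.3
ee_pos: [601.6, 280.7, 230.4]
orientation: [[0.23, 0.746, 0.625], [0.973, -0.177, -0.148], [0.0, 0.642, -0.767]]
contact_force: [0.4, -0.4, 0.0]
width: 60.0
finger_force: 0.0
59.91591259856302 [602.07928698 280.48791688 230.99220637] [ 40.82902861  13.06510096 102.40814038 -44.53075419  47.96321024
  80.1300935 ]
[408 274] [178 175]
```

View pics/v3.png

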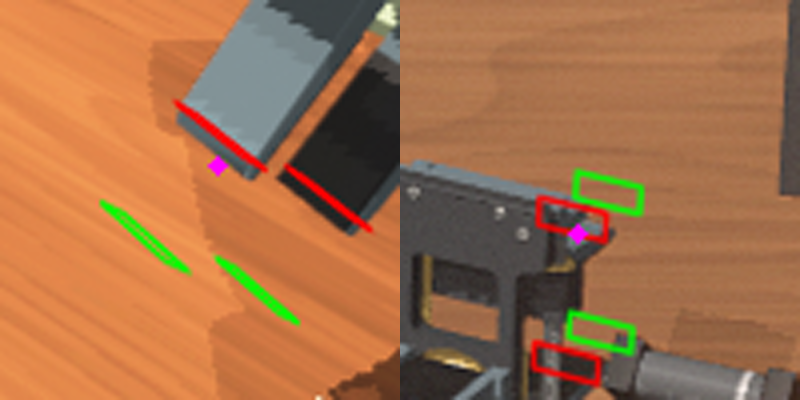

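The reported TCP lies about 35 mm beyond the real fingertips along the tool axis, and sideways it agrees. I'll put a tip offset in go.py and refine it with a gentle touch on the counter around the tube.

```bash
sed -i "s/^d=Rc.T/L=35.5; p=p+L*Rt[:,2]\nd=Rc.T/; s/'width',/'tip',(pc-L*Rc[:,2]).round(1),'F',s['contact_force'].round(1),'width',/" go.py
python3 steer.py '0 0 0 8 0 0; 0 0 0 16 0 0; 0 0 0 24 0 0; 0 0 0 32 0 0; 0 0 0 40 0 0; 0 0 0 40 0 0' 91 && python3 go.py w 601 281 10 76.6
```

```text
time_s: 7.0
ee_pos: [605.9, 278.4, 229.2]
orientation: [[0.235, 0.972, -0.0], [0.972, -0.235, 0.001], [0.001, -0.0, -1.0]]
contact_force: [0.5, 0.7, -0.8]
width: 90.9
finger_force: 0.0
delta [  1.1  -5.2 254.7] [-0.  -0.1 -0.2] rows 6.0 t 7.0 tip [605.9 278.4 264.7] F [ 0.5  0.7 -0.8] width 90.9 joints [24. 26. 71.  0. 83. 37.]
```

```bash
python3 steer.py '0 0 45 0 0 0; 0 0 90 0 0 0; 0 0 135 0 0 0; 0 0 180 0 0 0; 0 0 215 0 0 0; 0 0 240 0 0 0; 0 0 252 0 0 0; 0 0 252 0 0 0' && python3 steer.py '0 0 0 0 0 0; 0 0 0 0 0 0; 0 0 0 0 0 0' && python3 go.py w 601.5 281 6 76.6
```

```text
time_s: 7.8
ee_pos: [599.8, 280.1, -23.0]
orientation: [[0.23, 0.973, -0.002], [0.973, -0.23, -0.001], [-0.001, -0.002, -1.0]]
contact_force: [0.7, 0.2, 0.2]
width: 91.0
finger_force: 0.0
time_s: 8.1
ee_pos: [601.6, 281.0, -20.0]
orientation: [[0.23, 0.973, 0.003], [0.973, -0.23, 0.001], [0.002, 0.003, -1.0]]
contact_force: [-0.9, 0.1, -0.8]
width: 91.2
finger_force: 0.0
delta [-0.  -0.1  9.5] [ 0.1 -0.1  0.1] rows 1.0 t 8.1 tip [601.5 281.   15.5] F [-0.9  0.1 -0.8] width 91.2 joints [24. 36. 91. -0. 53. 37.]
```

```bash
python3 steer.py '0 0 6 0 0 0; 0 0 10 0 0 0; 0 0 10 0 0 0; 0 0 10 0 0 0'; python3 steer.py '0 0 2 0 0 0; 0 0 2 0 0 0; 0 0 2 0 0 0'; python3 go.py w 601.5 281 2 76.6
```

```text
time_s: 8.5
ee_pos: [600.3, 280.5, -32.1]
orientation: [[0.23, 0.973, -0.0], [0.973, -0.23, -0.0], [-0.0, -0.0, -1.0]]
contact_force: [-0.2, -0.8, -0.6]
width: 90.7
finger_force: 0.0
time_s: 8.8
ee_pos: [600.5, 280.5, -33.8]
orientation: [[0.23, 0.973, -0.0], [0.973, -0.23, -0.0], [-0.0, 0.0, -1.0]]
contact_force: [0.1, 0.1, -0.1]
width: 90.8
finger_force: 0.0
delta [ 0.7  0.9 -0.3] [0.  0.  0.1] rows 1.0 t 8.8 tip [600.5 280.5   1.7] F [ 0.1  0.1 -0.1] width 90.8 joints [24. 37. 92. -0. 51. 37.]
```

```bash
python3 steer.py '0 0 2 0 0 0; 0 0 2 0 0 0; 0 0 2 0 0 0';python3 steer.py '0 0 1 0 0 0; 0 0 2 0 0 0; 0 0 2 0 0 0'
```

```text
time_s: 9.1
ee_pos: [600.8, 280.7, -34.4]
orientation: [[0.23, 0.973, 0.001], [0.973, -0.23, 0.0], [0.001, 0.001, -1.0]]
contact_force: [-1.7, -0.2, 7.4]
width: 90.7
finger_force: 3.4
time_s: 9.4
ee_pos: [600.8, 280.7, -34.4]
orientation: [[0.23, 0.973, 0.001], [0.973, -0.23, 0.001], [0.001, 0.001, -1.0]]
contact_force: [-3.3, -2.4, 16.7]
width: 90.7
finger_force: 8.4
```

Contact came at reported z = −34.4, so the offset is 34.4 mm. I'll back off to a tip height of about 4 mm and close.

```bash
sed -i 's/L=35.5/L=34.4/' go.py; python3 steer.py '0 0 -7 0 0 0; 0 0 -7 0 0 0; 0 0 -7 0 0 0'; python3 steer.py '0 0 0 0 0 0; 0 0 0 0 0 0; 0 0 0 0 0 0; 0 0 0 0 0 0; 0 0 0 0 0 0; 0 0 0 0 0 0; 0 0 0 0 0 0; 0 0 0 0 0 0' 20;  python3 steer.py '0 0 0 0 0 0; 0 0 0 0 0 0; 0 0 0 0 0 0'
```

```text
time_s: 9.7
ee_pos: [600.5, 280.5, -30.9]
orientation: [[0.23, 0.973, 0.0], [0.973, -0.23, -0.0], [-0.0, 0.0, -1.0]]
contact_force: [-0.4, 0.3, -0.2]
width: 90.9
finger_force: 0.0
time_s: 10.5
ee_pos: [600.7, 280.5, -30.7]
orientation: [[0.23, 0.973, 0.0], [0.973, -0.23, -0.0], [0.0, 0.0, -1.0]]
contact_force: [0.0, 0.6, 0.3]
width: 29.8
finger_force: 4.2
time_s: 10.8
ee_pos: [600.6, 280.5, -30.8]
orientation: [[0.23, 0.973, 0.0], [0.973, -0.23, -0.0], [0.0, 0.0, -1.0]]
contact_force: [1.4, -0.5, -0.4]
width: 29.0
finger_force: 30.0
```

```bash
python3 steer.py '0 0 -20 0 0 0; 0 0 -60 0 0 0; 0 0 -110 0 0 0; 0 0 -160 0 0 0; 0 0 -210 0 0 0; 0 0 -230 0 0 0; 0 0 -230 0 0 0' && python3 go.py t 0 0 110 y
```

```text
time_s: 11.5
ee_pos: [602.1, 281.4, 203.3]
orientation: [[0.23, 0.973, 0.007], [0.973, -0.23, 0.003], [0.005, 0.006, -1.0]]
contact_force: [0.5, -0.2, -1.9]
width: 29.0
finger_force: 30.0
delta [-304.     4.4   70.9] [-26.6   6.3 -26.6] rows 7.0 t 11.5 tip [601.9 281.3 237.7] F [ 0.5 -0.2 -1.9] width 29.0 joints [24. 26. 75.  0. 79. 37.]
```

```bash
python3 steer.py '-40 0 0 -4 1 -4; -80 0 0 -8 2 -8; -125 0 0 -12 3 -12; -170 0 0 -16 4 -16; -215 0 0 -20 5 -20; -260 2 10 -24 6 -24; -300 4 30 -26.6 6.3 -26.6; -304 4 60 -26.6 6.3 -26.6' && python3 steer.py '0 0 0 0 0 0; 0 0 0 0 0 0; 0 0 0 0 0 0' && python3 go.py t 0 0 60 y
```

```text
time_s: 12.3
ee_pos: [534.0, -18.6, 139.4]
orientation: [[-0.237, 0.863, 0.447], [0.972, 0.213, 0.105], [-0.005, 0.459, -0.889]]
contact_force: [1.1, 0.6, -2.1]
width: 29.6
finger_force: 30.0
time_s: 12.6
ee_pos: [535.5, -15.8, 139.7]
orientation: [[-0.239, 0.864, 0.443], [0.971, 0.214, 0.107], [-0.002, 0.456, -0.89]]
contact_force: [0.1, 0.7, -2.1]
width: 29.4
finger_force: 30.0
delta [ 0.2 -2.1 58.5] [-0.4  0.1  0.1] rows 2.0 t 12.6 tip [520.3 -19.5 170.3] F [ 0.1  0.7 -2.1] width 29.4 joints [-10.   5. 120.  21.  31. -40.]
```

```bash
python3 steer.py '0 -2 20 -.4 0 0; 0 -2 40 -.4 0 0; 0 -2 55 -.4 0 0; 0 -2 58 -.4 0 0; 0 -2 58 -.4 0 0; 0 -2 58 -.4 0 0' && python3 go.py t 0 0 5 y
```

```text
time_s: 13.2
ee_pos: [559.3, -10.0, 87.9]
orientation: [[-0.24, 0.86, 0.45], [0.971, 0.213, 0.109], [-0.003, 0.463, -0.886]]
contact_force: [-0.5, 1.1, -2.1]
width: 29.1
finger_force: 30.0
delta [ 0.3 -0.4 56.1] [0.1 0.1 0.1] rows 2.0 t 13.2 tip [543.8 -13.8 118.4] F [-0.5  1.1 -2.1] width 29.1 joints [ -9.  11. 123.  27.  23. -46.]
```

```bash
python3 steer.py '0 0 8 0 0 0; 0 0 16 0 0 0; 0 0 24 0 0 0; 0 0 30 0 0 0; 0 0 30 0 0 0' && python3 steer.py '0 0 6 0 0 0; 0 0 12 0 0 0; 0 0 18 0 0 0; 0 0 22 0 0 0; 0 0 22 0 0 0' && python3 go.py t 0 0 5 y
```

```text
time_s: 13.7
ee_pos: [571.7, -7.1, 58.8]
orientation: [[-0.239, 0.862, 0.447], [0.971, 0.212, 0.109], [-0.001, 0.46, -0.888]]
contact_force: [0.4, 0.0, -1.2]
width: 29.5
finger_force: 30.0
time_s: 14.2
ee_pos: [582.2, -4.8, 40.1]
orientation: [[-0.238, 0.861, 0.448], [0.971, 0.212, 0.108], [-0.002, 0.461, -0.887]]
contact_force: [-0.3, -0.2, -1.5]
width: 29.3
finger_force: 30.0
delta [0.6 0.9 3. ] [-0.   0.1  0. ] rows 1.0 t 14.2 tip [566.7  -8.6  70.6] F [-0.3 -0.2 -1.5] width 29.3 joints [ -8.  17. 124.  36.  17. -54.]
```

```bash
python3 steer.py '0 0 2 0 0 0; 0 0 3 0 0 0; 0 0 3 0 0 0' && python3 steer.py '0 0 1 0 0 0; 0 0 1 0 0 0' && python3 go.py t 0 0 5 y
```

```text
time_s: 14.5
ee_pos: [583.3, -4.6, 38.0]
orientation: [[-0.238, 0.861, 0.449], [0.971, 0.212, 0.108], [-0.002, 0.462, -0.887]]
contact_force: [1.2, 0.3, -1.5]
width: 29.2
finger_force: 30.0
time_s: 14.7
ee_pos: [583.7, -4.4, 37.1]
orientation: [[-0.238, 0.861, 0.449], [0.971, 0.212, 0.108], [-0.002, 0.462, -0.887]]
contact_force: [0.7, 0.3, -2.1]
width: 29.5
finger_force: 30.0
delta [ 0.6  0.9 -0.4] [0.  0.1 0. ] rows 1.0 t 14.7 tip [568.3  -8.2  67.6] F [ 0.7  0.3 -2.1] width 29.5 joints [ -8.  17. 124.  37.  16. -55.]
```

```bash
python3 steer.py '0 0 1 0 0 0; 0 0 1 0 0 0; 0 0 1 0 0 0'; python3 steer.py '0 0 0 0 0 0; 0 0 0 0 0 0; 0 0 0 0 0 0; 0 0 0 0 0 0; 0 0 0 0 0 0' 65; python3 steer.py '0 0 -30 0 0 0; 0 0 -60 0 0 0; 0 0 -100 0 0 0; 0 0 -145 0 0 0; 0 0 -150 0 0 0; 0 0 -150 0 0 0' && python3 go.py w 616.5 -339 90 94.5
```

```text
time_s: 15.0
ee_pos: [584.2, -4.3, 36.2]
orientation: [[-0.239, 0.861, 0.449], [0.971, 0.213, 0.108], [-0.002, 0.462, -0.887]]
contact_force: [0.4, 0.4, -1.0]
width: 29.3
finger_force: 30.0
time_s: 15.5
ee_pos: [584.1, -4.3, 36.2]
orientation: [[-0.239, 0.861, 0.449], [0.971, 0.213, 0.108], [-0.002, 0.462, -0.887]]
contact_force: [-0.6, -0.2, -0.2]
width: 64.0
finger_force: 0.0
time_s: 16.1
ee_pos: [517.1, -20.9, 170.7]
orientation: [[-0.238, 0.86, 0.452], [0.971, 0.212, 0.108], [-0.003, 0.464, -0.886]]
contact_force: [0.0, 1.2, -0.6]
width: 64.8
finger_force: 0.0
delta [-332.3  -35.6  112.6] [27.6 -2.1  9.1] rows 8.0 t 16.1 tip [501.6 -24.6 201.2] F [ 0.   1.2 -0.6] width 64.8 joints [-12.   1. 120.  20.  36. -39.]
```

```bash
python3 steer.py '-45 0 -10 4 0 1; -90 0 -10 8 0 2; -135 0 -10 12 0 3; -180 -5 -5 16 0 4; -225 -10 10 20 -1 5; -270 -20 40 24 -2 7; -315 -30 70 27.6 -2 9; -332 -35 100 27.6 -2 9' && python3 steer.py '0 0 0 0 0 0; 0 0 0 0 0 0' && python3 go.py w 616.5 -339 50 94.5
```

```text
time_s: 16.9
ee_pos: [613.0, -341.8, 60.8]
orientation: [[-0.081, 0.997, -0.004], [0.997, 0.081, 0.001], [0.001, -0.004, -1.0]]
contact_force: [0.6, 0.8, -0.0]
width: 65.0
finger_force: 0.0
time_s: 17.1
ee_pos: [609.6, -338.5, 61.0]
orientation: [[-0.081, 0.997, -0.009], [0.997, 0.081, 0.005], [0.006, -0.008, -1.0]]
contact_force: [-0.1, -0.1, 1.4]
width: 64.8
finger_force: 0.0
delta [-1.3  7.2 45.3] [-0.5 -0.3  0.2] rows 1.0 t 17.1 tip [ 609.9 -338.7   95.4] F [-0.1 -0.1  1.4] width 64.8 joints [-30.  34.  81.  -0.  66. -35.]
```

```bash
python3 - <<'E'
from h import *
from station import bot, read_camera
for c in('top','scene'):
    b=read_camera(c)["pixels"]; cv2.imwrite(f"pics/{c}2.png",b)
b=cv2.imread("pics/top2.png"); a=cv2.imread("pics/top0.png")
X=trayR(13.8); o=np.array([571,-7,64])
P=np.array([[i,j,k] for i in(-17,17) for j in(-55,55) for k in(0,34)])@X.T+o
B=b.astype(int); m=(((B.max(2)-B.min(2))<38)).astype(np.uint8); w=np.zeros_like(m); w[180:262,285:372]=m[180:262,285:372]
v,u=np.where(w); print(len(u),'mask',cv2.minAreaRect(np.c_[u,v].astype(np.float32)))
h=cv2.convexHull(proj(P,'top').astype(np.float32)); print('pred',cv2.minAreaRect(h))
E
```

```text
770 mask ((336.54443359375, 237.71539306640625), (73.19416809082031, 49.68905258178711), 62.402706146240234)
pred ((327.1978759765625, 216.6225128173828), (18.444194793701172, 50.62353515625), 77.35114288330078)
```

```bash
python3 - <<'E'
from h import *
b=cv2.imread("pics/top2.png")
B=b.astype(int); m=(((B.max(2)-B.min(2))<38)).astype(np.uint8); w=np.zeros_like(m); w[180:262,285:372]=m[180:262,285:372]
n,l,st,ce=cv2.connectedComponentsWithStats(w)
for i in range(1,n):
    if st[i,4]>30:
        v,u=np.where(l==i); print(st[i],cv2.minAreaRect(np.c_[u,v].astype(np.float32)))
E
python3 steer.py '0 3 15 0 0 0; 0 6 30 0 0 0; -1 7 45 0 0 0; -1 7 45 0 0 0; -1 7 45 0 0 0'; python3 steer.py '0 0 0 0 0 0;0 0 0 0 0 0; 0 0 0 0 0 0';python3 go.py w 616.5 -339 2.5 94.5
```

```text
[301 205  51  27 700] ((326.23822021484375, 218.05889892578125), (17.243900299072266, 48.82926559448242), 77.31961059570312)
[363 250   9  12  62] ((367.0, 255.5), (11.0, 8.0), 90.0)
time_s: 17.7
ee_pos: [617.3, -339.7, 19.2]
orientation: [[-0.082, 0.997, -0.004], [0.997, 0.082, 0.002], [0.002, -0.004, -1.0]]
contact_force: [-0.0, -0.4, 0.0]
width: 65.2
finger_force: 0.0
time_s: 18.0
ee_pos: [617.9, -340.2, 20.6]
orientation: [[-0.081, 0.997, -0.002], [0.997, 0.081, 0.0], [0.001, -0.002, -1.0]]
contact_force: [-0.3, -0.4, -0.3]
width: 64.9
finger_force: 0.0
delta [ 1.3 -1.2 52.5] [-0.1 -0.   0.2] rows 2.0 t 18.0 tip [ 618.  -340.2   55. ] F [-0.3 -0.4 -0.3] width 64.9 joints [-30.  37.  82.  -0.  61. -34.]
```

Tube is home: its angle matches and its centre is within about 2–3 mm of prediction. Now the clip.

```bash
python3 steer.py '1 -1 15 0 0 0; 1 -1 30 0 0 0; 1 -1 42 0 0 0; 1 -1 49 0 0 0; 1 -1 51.5 0 0 0; 1 -1 51.5 0 0 0; 1 -1 51.5 0 0 0'; python3 steer.py '0 0 0 0 0 0;0 0 0 0 0 0; 0 0 0 0 0 0;0 0 0 0 0 0;0 0 0 0 0 0;0 0 0 0 0 0;0 0 0 0 0 0; 0 0 0 0 0 0' 10;python3 go.py w 616.5 -339 2.5 94.5
```

```text
time_s: 18.7
ee_pos: [616.8, -339.3, -31.1]
orientation: [[-0.082, 0.997, -0.002], [0.997, 0.082, 0.0], [0.001, -0.002, -1.0]]
contact_force: [0.6, -0.6, -0.0]
width: 64.9
finger_force: 0.0
time_s: 19.5
ee_pos: [616.3, -339.0, -31.5]
orientation: [[-0.082, 0.997, -0.003], [0.997, 0.082, 0.001], [0.001, -0.003, -1.0]]
contact_force: [0.1, -0.0, 0.7]
width: 21.8
finger_force: 30.0
delta [-0.   0.2  0.4] [-0.2 -0.1  0.2] rows 1.0 t 19.5 tip [ 616.4 -339.     2.9] F [ 0.1 -0.   0.7] width 21.8 joints [-30.  39.  85.  -0.  55. -34.]
```

```bash
python3 steer.py '0 0 -20 0 0 0; 0 0 -60 0 0 0; 0 0 -110 0 0 0; 0 0 -160 0 0 0; 0 0 -210 0 0 0; 0 0 -230 0 0 0; 0 0 -230 0 0 0;0 0 -230 0 0 0'; python3 go.py t 0 0 130 x
```

```text
time_s: 20.3
ee_pos: [616.4, -338.8, 196.9]
orientation: [[-0.082, 0.997, -0.005], [0.997, 0.082, 0.002], [0.003, -0.005, -1.0]]
contact_force: [-0.1, 0.4, -2.0]
width: 21.7
finger_force: 30.0
delta [327.3 -61.6  49.2] [-19.7  22.8  79.1] rows 10.0 t 20.3 tip [ 616.6 -338.9  231.3] F [-0.1  0.4 -2. ] width 21.7 joints [-30.  30.  68.  -0.  82. -34.]
```

```bash
python3 steer.py '40 -8 0 -1.9 2.2 7.5; 80 -16 0 -3.8 4.4 15; 120 -24 0 -5.6 6.5 22.5; 160 -32 0 -7.5 8.6 30; 200 -38 0 -9.3 10.8 37.5; 240 -45 0 -11.2 13 45; 280 -53 0 -13.1 15.1 52.5; 320 -60 0 -15 17.3 60'; python3 go.py t 0 0 130 x
```

```text
time_s: 21.1
ee_pos: [528.4, -23.8, 195.5]
orientation: [[0.772, 0.541, 0.335], [0.523, -0.839, 0.149], [0.362, 0.06, -0.93]]
contact_force: [1.4, 0.5, -1.0]
width: 21.5
finger_force: 30.0
delta [-13.8  -8.2  44.3] [-4.7  5.6 18.7] rows 3.0 t 21.1 tip [516.8 -28.9 227.5] F [ 1.4  0.5 -1. ] width 21.5 joints [-13.   4. 110.  17.  50.  35.]
```

```bash
python3 steer.py '-4 -2 5 -1.6 1.9 6.2; -8 -5 10 -3.2 3.8 12.4; -14 -8 20 -4.7 5.6 18.7; -14 -8 35 -4.7 5.6 18.7; -14 -8 44 -4.7 5.6 18.7; -14 -8 44 -4.7 5.6 18.7; -14 -8 44 -4.7 5.6 18.7'; python3 go.py t 0 0 70 x
```

```text
time_s: 21.8
ee_pos: [530.8, -19.4, 151.6]
orientation: [[0.859, 0.246, 0.45], [0.219, -0.969, 0.111], [0.464, 0.003, -0.886]]
contact_force: [-0.1, 0.4, -2.0]
width: 21.7
finger_force: 30.0
delta [-3.3 -2.5 61.5] [-0.  -0.1  0.5] rows 2.0 t 21.8 tip [515.4 -23.2 182.1] F [-0.1  0.4 -2. ] width 21.7 joints [-11.   3. 120.  21.  33.  49.]
```

```bash
python3 steer.py '-3 -2 20 0 0 .5; -3 -2.5 40 0 0 .5; -3 -2.5 55 0 0 .5; -3 -2.5 61 0 0 .5; -3 -2.5 61 0 0 .5; -3 -2.5 61 0 0 .5;-3 -2.5 61 0 0 .5'; python3 go.py t 0 0 41 x
```

```text
time_s: 22.5
ee_pos: [555.8, -11.1, 98.1]
orientation: [[0.859, 0.238, 0.453], [0.211, -0.971, 0.11], [0.466, 0.001, -0.885]]
contact_force: [-0.5, 0.4, -2.1]
width: 21.5
finger_force: 30.0
delta [-1.9 -0.4 30.9] [ 0.1 -0.3 -0. ] rows 1.0 t 22.5 tip [540.2 -14.9 128.5] F [-0.5  0.4 -2.1] width 21.5 joints [ -9.  10. 122.  26.  24.  45.]
```

```bash
python3 steer.py '-1.5 0 4 0 0 0; -1.5 0 8 0 0 0; -1.5 0 12 0 0 0; -1.5 0 16 0 0 0; -1.5 0 16 0 0 0'; python3 steer.py '0 0 4 0 0 0; 0 0 8 0 0 0; 0 0 11 0 0 0; 0 0 13 0 0 0; 0 0 13 0 0 0'; python3 go.py t 0 0 40 x
```

```text
time_s: 23.0
ee_pos: [561.2, -9.3, 81.5]
orientation: [[0.86, 0.238, 0.451], [0.211, -0.971, 0.111], [0.464, -0.0, -0.886]]
contact_force: [0.2, 0.5, -1.7]
width: 21.6
finger_force: 30.0
time_s: 23.5
ee_pos: [567.2, -7.9, 70.4]
orientation: [[0.86, 0.238, 0.451], [0.211, -0.971, 0.111], [0.465, -0.0, -0.885]]
contact_force: [-0.1, -0.1, -1.7]
width: 22.0
finger_force: 30.0
delta [0.5 0.  1.9] [ 0.  -0.2 -0. ] rows 1.0 t 23.5 tip [551.6 -11.7 100.8] F [-0.1 -0.1 -1.7] width 22.0 joints [ -9.  13. 123.  30.  20.  41.]
```

```bash
python3 steer.py '0 0 1 0 0 0; 0 0 2 0 0 0; 0 0 2 0 0 0'; python3 steer.py '0 0 0 0 0 0; 0 0 0 0 0 0; 0 0 0 0 0 0; 0 0 0 0 0 0' 45; python3 steer.py '0 0 -30 0 0 0; 0 0 -60 0 0 0; 0 0 -100 0 0 0; 0 0 -130 0 0 0; 0 0 -130 0 0 0' && python3 go.py w 435 323 120 91
```

```text
time_s: 23.8
ee_pos: [568.1, -7.7, 68.9]
orientation: [[0.86, 0.238, 0.452], [0.211, -0.971, 0.111], [0.465, -0.0, -0.885]]
contact_force: [-0.0, 0.3, -1.4]
width: 21.6
finger_force: 30.0
time_s: 24.2
ee_pos: [568.3, -7.8, 69.3]
orientation: [[0.86, 0.238, 0.452], [0.211, -0.971, 0.111], [0.466, 0.0, -0.885]]
contact_force: [-0.2, -0.1, 0.4]
width: 44.9
finger_force: 0.0
time_s: 24.7
ee_pos: [510.7, -23.0, 188.7]
orientation: [[0.856, 0.237, 0.459], [0.211, -0.971, 0.109], [0.472, 0.004, -0.882]]
contact_force: [0.5, -0.8, -0.9]
width: 44.9
finger_force: 0.0
delta [ -40.6 -354.4   93.6] [ 19.2 -23.6 -75.6] rows 10.0 t 24.7 tip [494.9 -26.7 219. ] F [ 0.5 -0.8 -0.9] width 44.9 joints [-12.  -1. 119.  19.  38.  51.]
```

```bash
python3 steer.py '-4 -38 0 2 -2.5 -7.5; -8 -76 5 4 -5 -15; -12 -114 10 6 -7 -23; -16 -152 20 8 -9.4 -30; -20 -190 35 10 -12 -38; -24 -228 50 11.5 -14 -45; -28 -266 65 13.4 -16.5 -53; -32 -304 80 15.4 -19 -60.5' 60; python3 go.py w 435 323 70 91
```

```text
time_s: 25.5
ee_pos: [444.9, 276.9, 96.7]
orientation: [[0.234, 0.97, 0.062], [0.968, -0.238, 0.073], [0.086, 0.043, -0.995]]
contact_force: [2.3, -0.1, 0.4]
width: 60.0
finger_force: 0.0
delta [ 37.1 -23.2  63.6] [  3.1  -4.6 -14.7] rows 2.0 t 25.5 tip [442.8 274.4 130.9] F [ 2.3 -0.1  0.4] width 60.0 joints [ 29.  15. 108.   2.  52.  42.]
```

```bash
python3 steer.py '18 -12 20 1.5 -2.3 -7.3; 37 -23 40 3.1 -4.6 -14.7; 37 -23 60 3.1 -4.6 -14.7; 37 -23 64 3.1 -4.6 -14.7; 37 -23 64 3.1 -4.6 -14.7; 37 -23 64 3.1 -4.6 -14.7; 37 -23 64 3.1 -4.6 -14.7'; python3 go.py w 435 323 13 91
```

```text
time_s: 26.2
ee_pos: [437.0, 321.2, 38.0]
orientation: [[-0.011, 1.0, 0.003], [1.0, 0.011, 0.003], [0.003, 0.003, -1.0]]
contact_force: [0.2, 0.5, 0.0]
width: 60.1
finger_force: 0.0
delta [ 1.6 -2.2 59.4] [ 0.2 -0.2 -0.4] rows 2.0 t 26.2 tip [436.9 321.1  72.4] F [0.2 0.5 0. ] width 60.1 joints [ 35.  23. 105.   0.  52.  34.]
```

```bash
python3 - <<'E'
from h import *
from station import bot, read_camera
t=read_camera("top")["pixels"]; s=read_camera("scene")["pixels"]; cv2.imwrite("pics/top3.png",t); cv2.imwrite("pics/scene3.png",s)
cv2.imwrite("pics/v4.png",np.hstack([cv2.resize(t[160:280,265:390],(417,400),interpolation=cv2.INTER_CUBIC),cv2.resize(s[270:400,400:525],(383,400),interpolation=cv2.INTER_CUBIC)]))
B=t.astype(int); m=(((B.max(2)-B.min(2))<38)).astype(np.uint8); w=np.zeros_like(m); w[180:262,285:372]=m[180:262,285:372]
v,u=np.where(w); print('tube px',len(u))
X=trayR(13.8); P=np.array([[i,j,k] for i in(-77,77) for j in(-11,11) for k in(51,)])@X.T+[571,-7,64]; print('clip pred in top view crop', ((proj(P,'top')-[265,160])*3.33).round().tolist())
E
```

```text
tube px 530
clip pred in top view crop [[251.0, 307.0], [218.0, 314.0], [205.0, 80.0], [171.0, 88.0]]
```

View pics/v4.png

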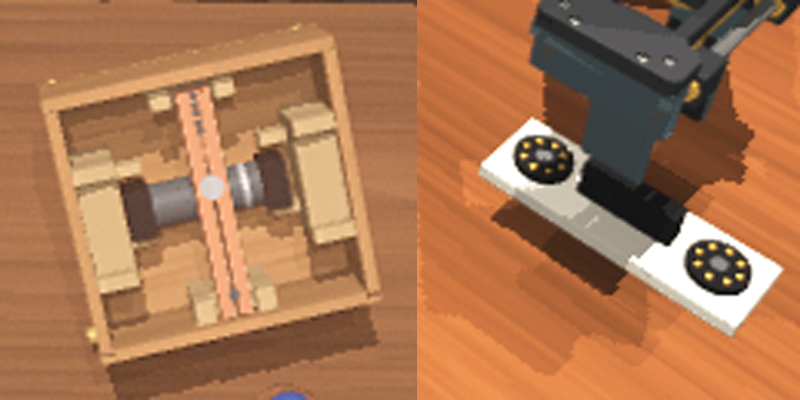

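The picture shows the tube in its bed (about (210,195)) and the clip lying across it between both pairs of saddle cheeks (ends (193,92) and (237,315)). The fingers straddle the plate's handle, so I'll grasp it.

```bash
python3 steer.py '1.5 -2 20 0 0 0; 1.5 -2 40 0 0 0; 1.5 -2 52 0 0 0; 1.5 -2 57 0 0 0; 1.5 -2 57 0 0 0; 1.5 -2 57 0 0 0'; python3 steer.py '0 0 0 0 0 0;0 0 0 0 0 0; 0 0 0 0 0 0;0 0 0 0 0 0;0 0 0 0 0 0;0 0 0 0 0 0;0 0 0 0 0 0; 0 0 0 0 0 0' 5;python3 go.py w 435 323 13 91
```

```text
time_s: 26.9
ee_pos: [435.1, 323.3, -19.4]
orientation: [[-0.012, 1.0, 0.003], [1.0, 0.012, 0.003], [0.002, 0.003, -1.0]]
contact_force: [0.2, 0.2, 0.0]
width: 59.6
finger_force: 0.0
time_s: 27.7
ee_pos: [434.7, 323.1, -20.0]
orientation: [[-0.012, 1.0, 0.002], [1.0, 0.012, 0.002], [0.002, 0.002, -1.0]]
contact_force: [1.2, 0.1, 0.2]
width: 13.7
finger_force: 30.0
delta [-0.1  0.3  1.4] [ 0.1 -0.1 -0.3] rows 1.0 t 27.7 tip [434.7 323.   14.4] F [1.2 0.1 0.2] width 13.7 joints [ 35.  27. 109.   0.  44.  35.]
```

```bash
python3 steer.py '0 0 -20 0 0 0; 0 0 -60 0 0 0; 0 0 -110 0 0 0; 0 0 -160 0 0 0; 0 0 -205 0 0 0; 0 0 -220 0 0 0; 0 0 -220 0 0 0;0 0 -220 0 0 0'; python3 go.py t 0 0 120 y
```

```text
time_s: 28.5
ee_pos: [433.0, 321.9, 198.3]
orientation: [[-0.012, 1.0, -0.001], [1.0, 0.012, -0.0], [-0.0, -0.001, -1.0]]
contact_force: [0.3, -0.4, -3.7]
width: 13.7
finger_force: 30.0
delta [-339.5   95.7   58.3] [-27.4   3.1 -12.9] rows 8.0 t 28.5 tip [433.  321.9 232.7] F [ 0.3 -0.4 -3.7] width 13.7 joints [35. 14. 92.  0. 73. 35.]
```

```bash
python3 steer.py '-45 12 0 -4 .5 -2; -90 24 0 -8 1 -4; -135 36 0 -12 1.5 -6; -180 48 0 -16 2 -8; -225 60 0 -20 2.4 -10; -270 75 0 -24 2.8 -12; -315 90 10 -27.4 3.1 -12.9; -339 95 30 -27.4 3.1 -12.9'; python3 steer.py '0 0 0 0 0 0; 0 0 0 0 0 0; 0 0 0 0 0 0'; python3 go.py t 0 0 85 y
```

```text
time_s: 29.3
ee_pos: [531.5, -17.3, 167.7]
orientation: [[-0.237, 0.861, 0.45], [0.971, 0.21, 0.11], [0.0, 0.463, -0.886]]
contact_force: [0.7, -0.4, -3.9]
width: 14.0
finger_force: 30.0
time_s: 29.6
ee_pos: [532.3, -14.4, 168.3]
orientation: [[-0.24, 0.861, 0.448], [0.971, 0.212, 0.112], [0.002, 0.462, -0.887]]
contact_force: [0.2, 0.1, -2.8]
width: 13.7
finger_force: 30.0
delta [ -2.2 -13.2  60.1] [-0.  -0.1  0. ] rows 2.0 t 29.6 tip [516.9 -18.2 198.8] F [ 0.2  0.1 -2.8] width 13.7 joints [-10.   2. 118.  19.  35. -38.]
```

```bash
python3 steer.py '-2 -7 20 0 0 0; -2 -13 40 0 0 0; -2 -13 55 0 0 0; -2 -13 60 0 0 0; -2 -13 60 0 0 0; -2 -13 60 0 0 0;-2 -13 60 0 0 0'; python3 go.py t 0 0 68.4 y
```

```text
time_s: 30.3
ee_pos: [549.8, -13.0, 111.4]
orientation: [[-0.239, 0.859, 0.452], [0.971, 0.212, 0.111], [-0.0, 0.465, -0.885]]
contact_force: [-0.1, -0.1, -3.5]
width: 13.7
finger_force: 30.0
delta [ 0.8 -2.4 18.1] [0.2 0.  0.1] rows 1.0 t 30.3 tip [534.3 -16.8 141.8] F [-0.1 -0.1 -3.5] width 13.7 joints [-10.   8. 122.  25.  26. -44.]
```

```bash
python3 steer.py '.5 -2 3 0 0 0; .5 -2.4 6 0 0 0; .5 -2.4 9 0 0 0; .5 -2.4 9 0 0 0; .5 -2.4 9 0 0 0'; python3 steer.py '0 0 2 0 0 0; 0 0 5 0 0 0; 0 0 7 0 0 0; 0 0 7 0 0 0; 0 0 7 0 0 0'; python3 go.py t 0 0 68.4 y
```

```text
time_s: 30.8
ee_pos: [551.3, -12.3, 101.1]
orientation: [[-0.239, 0.86, 0.45], [0.971, 0.211, 0.111], [0.0, 0.464, -0.886]]
contact_force: [-0.6, -0.3, -2.9]
width: 13.4
finger_force: 30.0
time_s: 31.3
ee_pos: [554.4, -11.4, 94.9]
orientation: [[-0.239, 0.86, 0.45], [0.971, 0.211, 0.111], [0.0, 0.464, -0.886]]
contact_force: [0.3, 0.1, -2.8]
width: 13.5
finger_force: 30.0
delta [0.3 1.  1.3] [ 0.1 -0.  -0. ] rows 1.0 t 31.3 tip [538.9 -15.2 125.3] F [ 0.3  0.1 -2.8] width 13.5 joints [ -9.  10. 123.  27.  24. -45.]
```

```bash
python3 steer.py '0 0 1 0 0 0; 0 0 1.5 0 0 0; 0 0 1.5 0 0 0'; python3 steer.py '0 0 0 0 0 0; 0 0 0 0 0 0; 0 0 0 0 0 0; 0 0 0 0 0 0' 40; python3 steer.py '0 0 -30 0 0 0; 0 0 -70 0 0 0; 0 0 -110 0 0 0; 40 0 -120 0 0 0; 90 0 -120 0 0 0; 140 0 -120 0 0 0; 190 0 -120 0 0 0; 240 0 -120 0 0 0'; python3 steer.py '50 0 0 0 0 0; 80 0 0 0 0 0; 80 0 0 0 0 0'
```

```text
time_s: 31.6
ee_pos: [555.0, -11.3, 93.6]
orientation: [[-0.239, 0.86, 0.45], [0.971, 0.211, 0.111], [0.0, 0.464, -0.886]]
contact_force: [-0.2, -0.9, -3.1]
width: 13.8
finger_force: 30.0
time_s: 32.0
ee_pos: [555.5, -11.4, 94.1]
orientation: [[-0.239, 0.86, 0.451], [0.971, 0.211, 0.111], [-0.0, 0.465, -0.885]]
contact_force: [0.0, -0.3, -0.7]
width: 39.8
finger_force: 0.0
time_s: 32.8
ee_pos: [445.7, 200.0, 200.8]
orientation: [[-0.238, 0.86, 0.452], [0.971, 0.21, 0.112], [0.001, 0.465, -0.885]]
contact_force: [0.4, -0.7, 0.2]
width: 40.0
finger_force: 0.0
time_s: 33.1
ee_pos: [426.4, 280.4, 200.4]
orientation: [[-0.245, 0.859, 0.45], [0.97, 0.216, 0.115], [0.002, 0.464, -0.886]]
contact_force: [-0.5, -0.5, -0.3]
width: 39.7
finger_force: 0.0
```

```bash
python3 - <<'E'
from h import *
from station import bot, read_camera
X=trayR(13.8)
for c,lo in(('top',(270,165,385,275)),('scene',(205,200,365,320))):
    b=read_camera(c)["pixels"]; cv2.imwrite(f"pics/{c}4.png",b); h=cv2.cvtColor(b,cv2.COLOR_BGR2HSV)
    m=np.zeros(b.shape[:2],np.uint8); x0,y0,x1,y1=lo; m[y0:y1,x0:x1]=((h[...,1]<70)&(h[...,2]>60))[y0:y1,x0:x1]
    n,l,st,ce=cv2.connectedComponentsWithStats(cv2.morphologyEx(m,cv2.MORPH_CLOSE,np.ones((5,5))))
    i=1+st[1:,4].argmax(); v,u=np.where(l==i); print(c,st[i],[np.round(q,1) for q in cv2.minAreaRect(np.c_[u,v].astype(np.float32))])
    P=np.array([[i,j,64] for i in(-28,28) for j in(-81,81)])@X.T+[571,-7,64]
    print('pred',[np.round(q,1) for q in cv2.minAreaRect(proj(P,c).astype(np.float32))])
s=bot.state(); print(s['time_s'],s['ee_pos'],s['contact_force'])
E
```

```text
top [ 289  201   80   43 1975] [array([329. , 221.8]), array([26.6, 76.7]), np.float64(77.0)]
pred [array([329.4, 221.1]), array([25.6, 76.4]), np.float64(77.3)]
scene [255 218  83  29 683] [array([294.9, 233.3]), array([85.5, 12.3]), np.float64(20.9)]
pred [array([295.7, 230.8]), array([87.8,  7. ]), np.float64(21.0)]
33.2 [426.64896884 276.78976934 199.7810582 ] [-0.2726933   0.30585623 -0.32737892]
```

```bash
python3 steer.py '0 0 0 0 0 0; 0 0 0 0 0 0; 0 0 0 0 0 0; 0 0 0 0 0 0'; python3 -c "
from station import bot, read_camera
print(bot.job_done())"
```

```text
time_s: 33.6
ee_pos: [427.5, 275.4, 200.1]
orientation: [[-0.237, 0.861, 0.45], [0.971, 0.21, 0.11], [0.0, 0.464, -0.886]]
contact_force: [0.1, -0.6, -0.4]
width: 40.0
finger_force: 0.0
the job is handed in; nothing more can be done
None
```

I packed the tube, clip and plate into their beds in that order and handed the job in at about 34 s. The camera checks put all three home, and the lamp and carton were never approached, but the station returned no verdict. The reported TCP turned out to sit 34.4 mm past the real fingertips; I found this after one missed grasp and corrected for it.

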